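# Pin the rod holder into its deck mount

## Task

The boat rod holder's eye already lies between the two ears of the deck mount on the counter. Take the one long pin out of the plywood block and put it down through both ears and the eye between them, fully home so that its collar rests on the upper ear, and let go.

Things in the scene. Friction and masses are not known exactly. Their poses are not given: they have to be found in the camera images.
- pin: Long steel pin standing upright, nose down, in one of the block's three sockets. Origin: centre of its nose end; z up along it. Shank 14 mm in diameter, 55 mm long, the last 8 mm tapering to 9 mm; from 55 to 60 mm a collar 34 mm in diameter; from 60 to 100 mm a round grip knob 24 mm in diameter. About 160 g. The two other pins have 28 mm shanks, so their knobs stand 27 mm lower.
- block: Fixed plywood block, 75 (x) x 200 (y) x 28 mm high, origin under its centre. Three sockets 16 mm wide and 20 mm deep in a row along its y axis, 65 mm apart, the middle one at its centre; which socket holds the long pin varies. It is turned up to 25 degrees and stands left or right, with the mount on the other side.
- fork_hole (a point): Centre of the hole in the aluminium mount's upper ear, at its top face, 65 mm above the counter. Two level ears 60 x 60 x 8 mm, undersides 34 and 57 mm up, each with a 26 mm vertical hole, in line; 6 mm base plate below; screwed down. The pin's nose is 55 mm below this point when home. x points to the fork's open side, away from the robot within 25 degrees.
- eye (a point): Centre of the rod holder's eye at its top face, 54 mm above the counter: a dark steel plate 50 x 50 x 10 mm with a 26 mm hole, loose between the ears, within 3 mm of their holes. From it along fork_hole's x a bar leads to a black foot (80 to 155 mm from the hole) carrying a slanted 50 mm tube, from 105 mm outwards, up to 160 mm high. About 550 g; shifts a little if pushed.

How it is judged:
By the outcome, as a careful person would: the job done as asked, in the order asked, and still so for the second after the job is handed in, with the robot touching nothing.
It also fails if it takes over 37 s, if anything falls off the work surface, if the arm or the gripper's body presses on something with over 40 N, if the wrist force passes 120 N, or if a joint passes its speed limit or range.

## Robot

A 6-joint arm with a two-finger parallel gripper is mounted at the origin on the work surface. World frame = base frame: x ahead of the robot, y to its left, z up, the work surface at z = 0. Lengths are in m, angles in rad, forces in N, time in s.
With the tool pointing down it reaches from about 0.425 to 0.95 m from the base axis. Payload 3.5 kg.
Tool frame: the origin (TCP) lies on the centre line of the jaws, within the pads' length; the fingertips stand 17 mm ahead of it and the grasp point (between the pads) lies 2 mm behind it; z points along the fingers, y is the line along which they close (so a half turn about z gives the same grasp; the last joint's range is limited). The gripper opens to 85 mm and grips with 20 to 120 N. Pads are 22 mm wide; open, the fingers measure 114 mm over their backs; the gripper's body (76 mm by 85 mm) begins 54 mm behind the grasp point. The pads swing forward as they close: fully open they stand 13 mm farther back than shut.
Start: joints at [1.12, 0.286, 1.577, -0, 1.279, -0.15], TCP at [0.2, 0.645, 0.248] pointing down, gripper open.
Joint ranges: [-2.77, 2.77], [-0.9, 2.22], [0.21, 2.48], [-1.53, 4.67], [0.24, 2.81], [-2.84, 2.84]. Speed limits (rad/s): [2.79, 2.79, 3.14, 3.14, 3.14, 3.14].

## Interface

Orientations are given as a unit quaternion [x, y, z, w].
In Python, from plant import ctrl gives the robot as it stands. The module is installed in compiled form; this text tells all that it offers.
- The arm moves only by the tool drive_tool, never from a script. Its argument "moves" is a list of rows, each a list of 3 entries, a list of its own where there are three numbers: the turn, a rotation vector about the tool's x, y, z in rad, then the shift along the tool's x, y, z in m, then the finger opening in m, from 0 to 0.0854. A call has 1 to 5 rows; each row shifts and turns the commanded pose from where the row before left it, along the tool's axes as they then stand; what a row does not reach is not made up. A row lasts 1/8 s, in which the tool goes at most 62.5 mm and 10.7 degrees, less where a joint would pass 70% of its speed; a pose out of reach is approached as far as the arm can. A call with a gripper value outside its range is refused whole. The fingers move at their own pace and stop on an object; "grip_force" is the grip in N (left out, the last holds). Time passes only in rows, so rows that do not move let the fingers close. It gives the time, the measured TCP pose, the force, the opening and the grip force at its end, in the units of the state.
- ctrl.get_state(): the state, without advancing time (a new reading comes with each control period).
- ctrl.read_camera(name): name is "side" or "top"; returns a dict with "image" (400x640x3 uint8, red, green, blue), "fx", "fy", "cx", "cy" (pixels), "dist" ([k1, k2, p1, p2, k3] as OpenCV has them; the pictures are not rectified), "R" (3x3) and "t" (3): a world point X has camera coordinates R X + t. Camera axes: x right, y down, z forward; pixel columns grow to the right and rows downward; lengths in m; the calibration is good to about 2 mm. A picture is of the moment at which its call begins. There is no depth.
- ctrl.sign_off(): hands the job in; it is judged then, once.
The state is a dict: "time": time; "qpos": joint angles; "dq": joint speeds; "joint_efforts": joint torques, N m; "eef_pos": TCP position; "tcp_rot": TCP orientation; "contact_force": force on the tool from outside, world axes, zero at the start; "wrist_torque": the same for the moment, N m; "opening": opening from 0.0 (shut) to 1.0 (fully open); "finger_force": force on a finger pad.
Only numpy, scipy, OpenCV 4.12 (cv2) and the standard library are available. Lean on these libraries where they do the work, as an engineer would, in place of code of your own. Each camera call takes 0.05 s, during which the arm holds its last target. There are 200 camera calls.

## Working session

There is one attempt and no reset: what is moved stays moved. The work goes in short steps, Python scripts to look and compute and a tool call to move; the robot and the scene stay as the last step left them, time stands still between calls to the robot, and variables do not carry over. Pictures are saved under pics/ and viewed, at most 10 in all, crops included, and the job is handed in when it is done.

Besides the shell and the picture viewer there is one more tool, called after "Emit:" as name([rows], argument=value, ...), one row to a line, values as JSON. drive_tool: Moves the arm, as the interface text tells. Its arguments: {"type":"object","properties":{"moves":{"type":"array","items":{"type":"array"}},"grip_force":{"type":"number"}},"required":["moves"]}

```bash
mkdir -p pics; python3 - <<'E'
from plant import ctrl
import cv2,pickle
for n in("side","top"):
    c=ctrl.read_camera(n); pickle.dump(c,open(f"{n}.pkl","wb"))
    cv2.imwrite(f"pics/{n}0.png",c["image"][:,:,::-1])
    print(n,c["R"],c["t"],c["fx"],c["dist"])
s=ctrl.get_state();print(s)
E
```

```text
side [[ 0.71186337 -0.7022475   0.00994887]
 [-0.50369796 -0.52036439 -0.6895718 ]
 [ 0.48942711  0.48586968 -0.72414899]] [-0.3476387   0.3452284   0.68396291] 394.9686089308159 [-0.03563024  0.          0.          0.          0.        ]
top [[ 0.01810366 -0.99978978  0.00962541]
 [-0.99940425 -0.01837792 -0.02921285]
 [ 0.0293836  -0.00909082 -0.99952687]] [0.00786675 0.5333326  0.90019103] 443.72278935891165 [-0.10189657  0.          0.          0.          0.        ]
{'time': 0.1, 'qpos': array([ 1.12001290e+00,  2.87109587e-01,  1.57805829e+00,  2.34700493e-05,
        1.27857372e+00, -1.49993315e-01]), 'dq': array([-0.00037471, -0.00258126, -0.00422184,  0.00093425,  0.00093181,
       -0.00141033]), 'joint_efforts': array([ 1.16734886e-03, -4.07296407e+01, -2.93700850e+01, -1.79825574e-04,
        3.41504208e-03, -8.77277301e-06]), 'eef_pos': array([0.19970039, 0.64419448, 0.24704878]), 'tcp_rot': array([ 1.49832009e-01,  9.88710885e-01, -1.02303355e-03, -3.28657255e-04]), 'contact_force': array([-0.44322171, -0.18789747, -0.55154248]), 'wrist_torque': array([-0.04272452,  0.02139953,  0.02700838]), 'finger_force': 0.0, 'opening': 0.997790275783698}
```

View pics/side0.png

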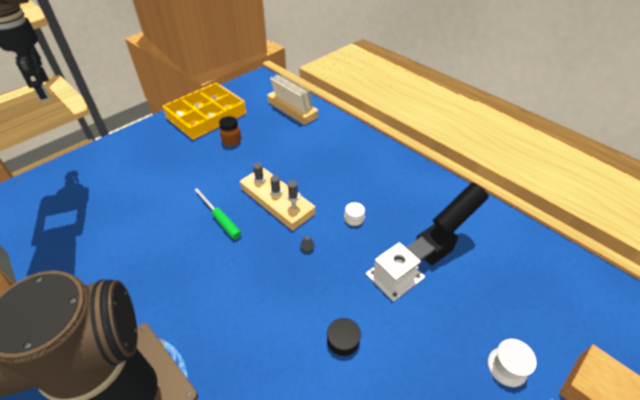

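View pics/top0.png

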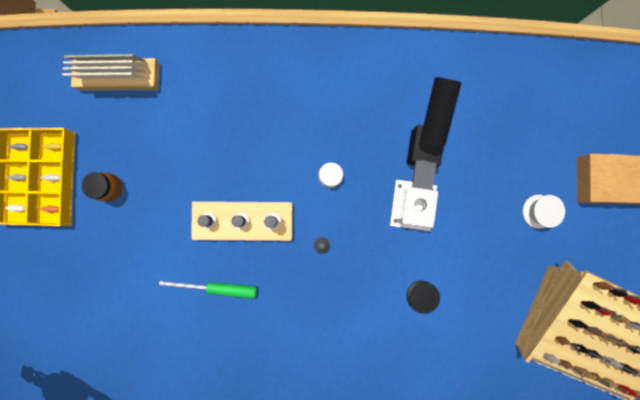

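The left block's right-hand pin seems to stand taller: side view knobs are at (258,170), (275,184) and (293,190), and the top view pin is near (272,222). The mount hole is near (400,259) side and (420,205) top. I'll enlarge both to check.

```bash
python3 - <<'E'
import pickle,cv2,numpy as np
o=[]
for n,a,b in(("side",(235,150),(362,225)),("top",(185,185),(385,155))):
    im=pickle.load(open(n+".pkl","rb"))["image"][:,:,::-1]
    o.append(np.hstack([cv2.resize(im[y:y+75,x:x+100],None,fx=4,fy=4,interpolation=cv2.INTER_CUBIC) for x,y in(a,b)]))
cv2.imwrite("pics/crop0.png",np.vstack(o))
E
```

```text
(no output)
```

View pics/crop0.png

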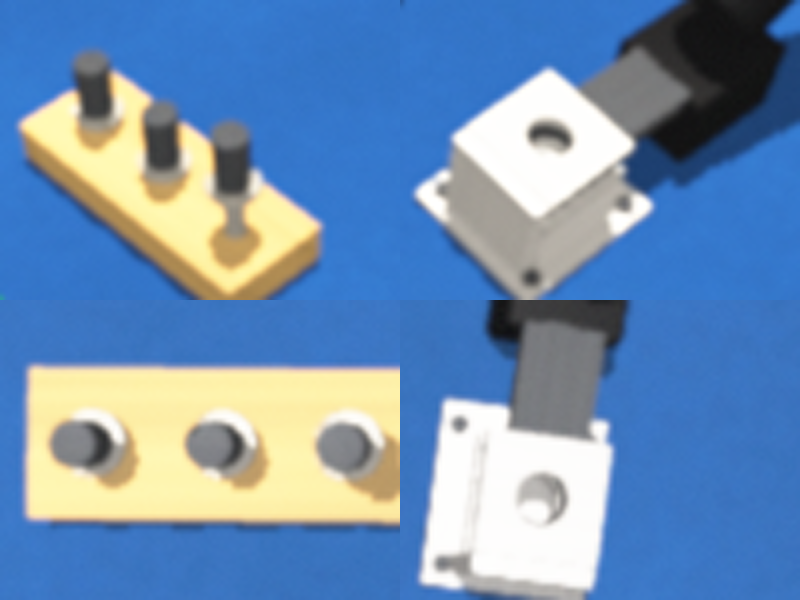

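The crop confirms it: the right-hand pin shows a long bare shank, so it is the long one. Its knob top is at about (292,183) side and (270,221.5) top. The hole is at about (399,259) side and (420,204.5) top.

```bash
cat > h.py <<'E'
import pickle,cv2,numpy as np
from scipy.spatial.transform import Rotation
def ray(c,p):
    K=np.array([[c["fx"],0,c["cx"]],[0,c["fy"],c["cy"]],[0,0,1.]])
    q=cv2.undistortPoints(np.array([[p]],float),K,np.array(c["dist"]))[0,0]
    return -c["R"].T@c["t"], c["R"].T@np.array([q[0],q[1],1])
def plane(c,p,z):
    o,d=ray(c,p); return o+d*(z-o[2])/d[2]
def tri(cs,ps):
    A=np.zeros((3,3));b=np.zeros(3)
    for c,p in zip(cs,ps):
        o,d=ray(c,p);d/=np.linalg.norm(d);M=np.eye(3)-np.outer(d,d);A+=M;b+=M@o
    return np.linalg.solve(A,b)
def proj(c,X):
    K=np.array([[c["fx"],0,c["cx"]],[0,c["fy"],c["cy"]],[0,0,1.]])
    return cv2.projectPoints(np.array([X],float),cv2.Rodrigues(c["R"])[0],c["t"],K,np.array(c["dist"]))[0][0,0]
E
python3 - <<'E'
from h import *
np.set_printoptions(precision=4,suppress=True)
S,T=[pickle.load(open(n+".pkl","rb")) for n in("side","top")]
f=lambda o,u,v:(o[0]+(u+.5)/4-.5,o[1]+(v+.5)/4-.5)
for nm,ps,pt,z in(("pin",f((235,150),231,132),f((185,185),342,147),.108),("hole",f((362,225),550,136),f((385,155),542,199),.065),
  ("mid",f((235,150),161,110),f((185,185),213,147),.081),("far",f((235,150),91,60),f((185,185),75,145),.081)):
    print(nm,tri((S,T),(ps,pt)),plane(S,ps,z),plane(T,pt,z))
R=Rotation.from_quat([.14983,.98871,-.001,-.0003]).as_matrix();print(R)
# ear top corners, top view
for p in((482,440-300),(612,448-300),(595,590-300),(470,575-300)): print(plane(T,f((385,155),*p),.065))
# pin knob centroid check via mask in top view
E
```

```text
pin [0.4984 0.1038 0.111 ] [0.4997 0.107  0.108 ] [0.4991 0.1034 0.108 ]
hole [ 0.5436 -0.3289  0.208 ] [ 0.6854 -0.3257  0.065 ] [ 0.5403 -0.3817  0.065 ]
mid [0.497  0.1666 0.0865] [0.4998 0.1723 0.081 ] [0.4977 0.1668 0.081 ]
far [0.4962 0.2325 0.0849] [0.4977 0.2375 0.081 ] [0.4973 0.2324 0.081 ]
[[-0.9551  0.2963 -0.0009]
 [ 0.2963  0.9551 -0.0019]
 [ 0.0003 -0.0021 -1.    ]]
[ 0.5688 -0.3507  0.065 ]
[ 0.5663 -0.4182  0.065 ]
[ 0.4959 -0.4096  0.065 ]
[ 0.5024 -0.3449  0.065 ]
```

```bash
python3 - <<'E'
from h import *
np.set_printoptions(precision=4,suppress=True)
S,T=[pickle.load(open(n+".pkl","rb")) for n in("side","top")]
f=lambda o,u,v:(o[0]+(u+.5)/4-.5,o[1]+(v+.5)/4-.5)
ps,pt=f((362,225),150,136),f((385,155),142,199)
print(tri((S,T),(ps,pt)),plane(S,ps,.065),plane(T,pt,.065))
C=[plane(T,f((385,155),*p),.065) for p in((87,137),(212,147),(195,291),(70,276))]; print(np.array(C),np.mean(C,0))
C=[plane(S,f((362,225),*p),.065) for p in((148,68),(234,145),(139,217),(52,138))]; print(np.array(C),np.mean(C,0))
R=Rotation.from_quat([.14983,.98871,-.001,-.0003]).as_matrix()
print(R.T@(np.array([.4988,.1045,.18])-[.1997,.6442,.247]))
E
```

```text
[ 0.5361 -0.18    0.066 ] [ 0.5361 -0.1792  0.065 ] [ 0.5366 -0.1809  0.065 ]
[[ 0.5661 -0.1537  0.065 ]
 [ 0.5625 -0.215   0.065 ]
 [ 0.4926 -0.2074  0.065 ]
 [ 0.4989 -0.1462  0.065 ]] [ 0.53   -0.1806  0.065 ]
[[ 0.5704 -0.1513  0.065 ]
 [ 0.5627 -0.213   0.065 ]
 [ 0.4936 -0.2053  0.065 ]
 [ 0.499  -0.1446  0.065 ]] [ 0.5314 -0.1786  0.065 ]
[-0.4456 -0.4267  0.0678]
```

Emit:
drive_tool([
  [[0,0,0],[-0.037,-0.0355,0],0.055],
  [[0,0,0],[-0.037,-0.0355,0],0.055],
  [[0,0,0],[-0.037,-0.0355,0],0.055],
  [[0,0,0],[-0.037,-0.0355,0],0.055],
  [[0,0,0],[-0.037,-0.0355,0],0.055],
], grip_force=60)

```text
time: 0.72
eef_pos: [0.3244, 0.4187, 0.2478]
tcp_rot: [0.15, 0.989, -0.0, -0.0]
contact_force: [1.2, 0.1, 0.7]
opening: 0.648
finger_force: 0.0
```

Emit:
drive_tool([
  [[0,0,0],[-0.037,-0.0355,0],0.055],
  [[0,0,0],[-0.037,-0.0355,0],0.055],
  [[0,0,0],[-0.037,-0.0355,0],0.055],
  [[0,0,0],[-0.037,-0.0355,0],0.055],
  [[0,0,0],[-0.037,-0.0355,0],0.055],
])

```text
time: 1.35
eef_pos: [0.4484, 0.1944, 0.248]
tcp_rot: [0.15, 0.989, -0.0, -0.0]
contact_force: [0.4, 0.8, 0.5]
opening: 0.643
finger_force: 0.0
```

Emit:
drive_tool([
  [[0,0,0],[-0.038,-0.036,0],0.055],
  [[0,0,0],[-0.0375,-0.036,0],0.055],
  [[0,0,0],[0,0,0.05],0.055],
  [[0,0,0],[0,0,0.038],0.055],
  [[0,0,0],[0,0,0],0.055],
])

```text
time: 1.98
eef_pos: [0.4961, 0.1046, 0.1565]
tcp_rot: [0.15, 0.989, -0.001, -0.004]
contact_force: [-0.7, -0.3, -0.0]
opening: 0.644
finger_force: 0.0
```

```bash
python3 - <<'E'
from plant import ctrl
from h import *
o=[]
for n in("side","top"):
    c=ctrl.read_camera(n); p=proj(c,[.499,.104,.108]).astype(int); print(p)
    im=c["image"][:,:,::-1]; x,y=p-[50,50]
    o.append(cv2.resize(im[y:y+100,x:x+100],(400,400),interpolation=cv2.INTER_CUBIC))
cv2.imwrite("pics/g1.png",np.hstack(o)); print(ctrl.get_state()["eef_pos"])
E
```

```text
[293 183]
[269 221]
[0.49925751 0.10498137 0.16104956]
```

View pics/g1.png

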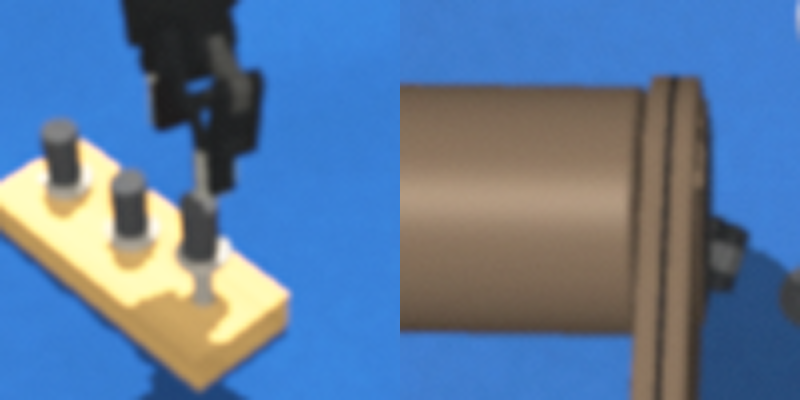

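The side view shows the open fingers astride the line above the long pin's knob (crop 200,200). The top view is hidden by the wrist. I'll go down and grip.

Emit:
drive_tool([
  [[0,0,0],[0,0,0.035],0.055],
  [[0,0,0],[0,0,0.034],0.055],
  [[0,0,0],[0,0,0],0.055],
  [[0,0,0],[0,0,0],0.04],
  [[0,0,0],[0,0,0],0.015],
], grip_force=50)

```text
time: 2.7
eef_pos: [0.5007, 0.105, 0.0939]
tcp_rot: [0.15, 0.989, 0.0, 0.002]
contact_force: [-1.3, -0.5, 11.1]
opening: 0.275
finger_force: 27.8
```

Emit:
drive_tool([
  [[0,0,0],[0,0,0],0.015],
  [[0,0,0],[0,0,0],0.015],
  [[0,0,0],[0,0,0],0.015],
  [[0,0,0],[0,0,0],0.015],
])

```text
time: 3.2
eef_pos: [0.5009, 0.1049, 0.094]
tcp_rot: [0.15, 0.989, 0.0, 0.002]
contact_force: [-0.4, 0.1, 7.1]
opening: 0.265
finger_force: 48.8
```

Emit:
drive_tool([
  [[0,0,0],[0,0,-0.01],0.015],
  [[0,0,0],[0,0,-0.025],0.015],
  [[0,0,0],[0,0,-0.035],0.015],
  [[0,0,0],[0,0,-0.03],0.015],
  [[0,0,0],[0,0,0],0.015],
])

```text
time: 3.82
eef_pos: [0.5004, 0.1049, 0.1942]
tcp_rot: [0.15, 0.989, 0.0, 0.003]
contact_force: [-0.8, 1.0, -2.4]
opening: 0.263
finger_force: 49.6
```

```bash
python3 - <<'E'
from plant import ctrl
from h import *
c=ctrl.read_camera("side"); pickle.dump(c,open("s2.pkl","wb"))
p=proj(c,[.499,.104,.16]).astype(int); print(p)
x,y=p-[50,50]
cv2.imwrite("pics/lift.png",cv2.resize(c["image"][y:y+100,x:x+100,::-1],(600,600),interpolation=cv2.INTER_CUBIC))
s=ctrl.get_state();print(s["eef_pos"],s["tcp_rot"],s["contact_force"],s["opening"])
E
```

```text
[292 166]
[0.49911129 0.10487462 0.1919738 ] [1.49812927e-01 9.88713989e-01 1.05886876e-04 8.51294996e-04] [ 1.08130177  0.3805454  -2.42661933] 0.2650734586063091
```

View pics/lift.png

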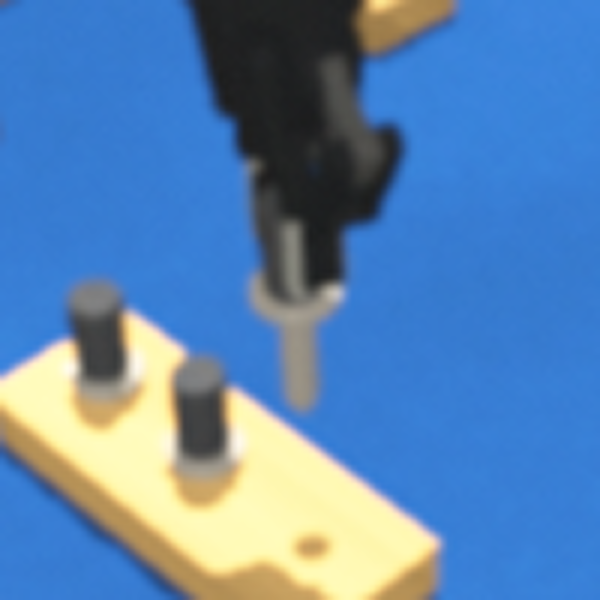

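The picture shows the pin held upright (collar at crop 290,300, nose at 302,405) and the socket empty. I'll carry it over to the mount.

Emit:
drive_tool([
  [[0,0,0],[-0.02,-0.0435,0],0.015],
  [[0,0,0],[-0.02,-0.0435,0],0.015],
  [[0,0,0],[-0.02,-0.0435,0],0.015],
  [[0,0,0],[-0.02,-0.0435,0],0.015],
  [[0,0,0],[-0.02,-0.0435,0],0.015],
])

```text
time: 4.5
eef_pos: [0.5286, -0.1334, 0.1886]
tcp_rot: [0.15, 0.989, 0.001, -0.002]
contact_force: [-0.9, 0.3, -1.0]
opening: 0.267
finger_force: 49.6
```

Emit:
drive_tool([
  [[0,0,0],[-0.0195,-0.0435,0],0.015],
  [[0,0,0],[0,0,0.025],0.015],
  [[0,0,0],[0,0,0],0.015],
  [[0,0,0],[0,0,0],0.015],
])

```text
time: 5.0
eef_pos: [0.5351, -0.1791, 0.1653]
tcp_rot: [0.15, 0.989, 0.0, -0.001]
contact_force: [-0.3, 0.2, -0.8]
opening: 0.261
finger_force: 49.8
```

```bash
python3 - <<'E'
from plant import ctrl
from h import *
o=[]
s=ctrl.get_state();e=s["eef_pos"];print(e,s["tcp_rot"],s["contact_force"],s["opening"])
c2=pickle.load(open("s2.pkl","rb"));print("nose lift pred",proj(c2,[.4995,.1047,.106]),"seen 292.2 183.2")
for n in("side","top"):
    c=ctrl.read_camera(n); p=proj(c,[.5363,-.18,.09]).astype(int)
    print(n,p-50,"pred nose",proj(c,[e[0],e[1],e[2]-.086]),"hole",proj(c,[.5363,-.18,.065]))
    x,y=p-50
    o.append(cv2.resize(c["image"][y:y+100,x:x+100,::-1],(400,400),interpolation=cv2.INTER_CUBIC))
cv2.imwrite("pics/m1.png",np.hstack(o))
E
```

```text
[ 0.53513635 -0.17908536  0.16530042] [ 1.49557955e-01  9.88752247e-01  4.26211604e-04 -1.10953243e-03] [-0.27519116  0.19730485 -0.79835048] 0.2608129614339126
nose lift pred [293.0076431  183.80137032] seen 292.2 183.2
side [351 201] pred nose [399.85497405 254.80725546] hole [399.47767427 258.81008836]
top [372 154] pred nose [420.99765178 204.90098656] hole [419.6786995  204.52848009]
```

View pics/m1.png

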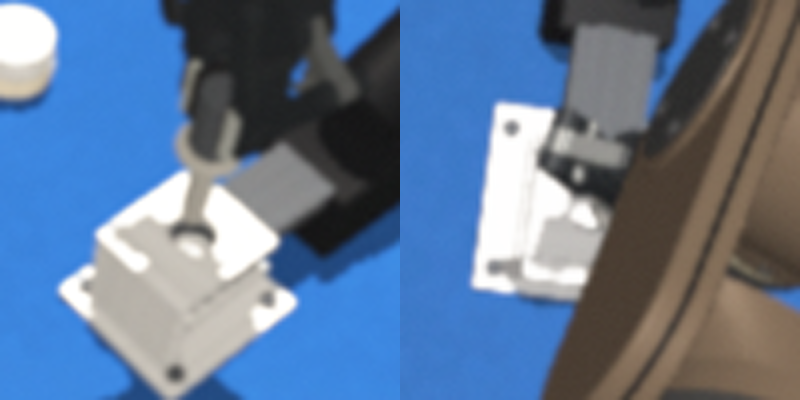

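The side view shows the nose at crop (193,220), directly over the hole at (194,235). I'll add a small correction and go down while watching the force.

Emit:
drive_tool([
  [[0,0,0],[-0.0014,-0.0006,0],0.015],
  [[0,0,0],[0,0,0.01],0.015],
  [[0,0,0],[0,0,0.01],0.015],
  [[0,0,0],[0,0,0.006],0.015],
  [[0,0,0],[0,0,0],0.015],
])

```text
time: 5.72
eef_pos: [0.5363, -0.1805, 0.1392]
tcp_rot: [0.15, 0.989, 0.0, -0.001]
contact_force: [0.3, 0.3, -2.2]
opening: 0.264
finger_force: 49.8
```

Emit:
drive_tool([
  [[0,0,0],[0,0,0.006],0.015],
  [[0,0,0],[0,0,0.006],0.015],
  [[0,0,0],[0,0,0.004],0.015],
  [[0,0,0],[0,0,0],0.015],
])

```text
time: 6.22
eef_pos: [0.5366, -0.1807, 0.1238]
tcp_rot: [0.15, 0.989, 0.0, -0.0]
contact_force: [0.1, 0.3, -2.2]
opening: 0.266
finger_force: 49.8
```

Emit:
drive_tool([
  [[0,0,0],[0,0,0.008],0.015],
  [[0,0,0],[0,0,0.008],0.015],
  [[0,0,0],[0,0,0.006],0.015],
  [[0,0,0],[0,0,0],0.015],
])

```text
time: 6.72
eef_pos: [0.5364, -0.1805, 0.1014]
tcp_rot: [0.15, 0.989, 0.0, -0.001]
contact_force: [0.3, -0.1, -1.5]
opening: 0.265
finger_force: 49.8
```

Emit:
drive_tool([
  [[0,0,0],[0,0,0.003],0.015],
  [[0,0,0],[0,0,0.0025],0.015],
  [[0,0,0],[0,0,0],0.015],
])

```text
time: 7.1
eef_pos: [0.5368, -0.1807, 0.0967]
tcp_rot: [0.15, 0.989, 0.0, -0.0]
contact_force: [0.5, 0.2, -1.7]
opening: 0.266
finger_force: 49.8
```

Emit:
drive_tool([
  [[0,0,0],[0,0,0.001],0.015],
  [[0,0,0],[0,0,0],0.015],
  [[0,0,0],[0,0,0],0.015],
])

```text
time: 7.48
eef_pos: [0.5371, -0.1809, 0.0961]
tcp_rot: [0.15, 0.989, -0.0, 0.0]
contact_force: [-0.5, 0.6, -0.2]
opening: 0.262
finger_force: 50.0
```

Emit:
drive_tool([
  [[0,0,0],[0,0,0],0.03],
  [[0,0,0],[0,0,0],0.045],
  [[0,0,0],[0,0,0],0.05],
  [[0,0,0],[0,0,0],0.05],
])

```text
time: 7.98
eef_pos: [0.5369, -0.1808, 0.0959]
tcp_rot: [0.15, 0.989, -0.0, 0.0]
contact_force: [-0.2, 0.4, -0.6]
opening: 0.583
finger_force: 0.0
```

Emit:
drive_tool([
  [[0,0,0],[0,0,-0.02],0.05],
  [[0,0,0],[0,0,-0.04],0.05],
  [[0,0,0],[0,0,-0.045],0.05],
  [[0,0,0],[0.03,0.045,0],0.05],
  [[0,0,0],[0.03,0.045,0],0.05],
])

```text
time: 8.6
eef_pos: [0.5067, -0.0766, 0.2036]
tcp_rot: [0.151, 0.989, -0.0, 0.002]
contact_force: [0.5, 0.2, -0.2]
opening: 0.589
finger_force: 0.0
```

Emit:
drive_tool([
  [[0,0,0],[0.02,0.045,0],0.05],
  [[0,0,0],[0.02,0.045,0],0.05],
  [[0,0,0],[0,0,0],0.05],
])

```text
time: 8.98
eef_pos: [0.4944, 0.0233, 0.2024]
tcp_rot: [0.147, 0.989, 0.0, 0.001]
contact_force: [-0.8, -0.5, 0.4]
opening: 0.585
finger_force: 0.0
```

```bash
python3 - <<'E'
from plant import ctrl
from h import *
o=[]
for n in("side","top"):
    c=ctrl.read_camera(n); p=proj(c,[.5363,-.18,.09]).astype(int)
    x,y=p-50; print(n,x,y,"knob top home",proj(c,[.5363,-.18,.11]),"if 5 mm high",proj(c,[.5363,-.18,.115]))
    o.append(cv2.resize(c["image"][y:y+100,x:x+100,::-1],(400,400),interpolation=cv2.INTER_CUBIC))
cv2.imwrite("pics/end.png",np.hstack(o))
E
```

```text
side 351 201 knob top home [402.99139906 245.64328022] if 5 mm high [403.3996694 244.1114274]
top 372 154 knob top home [425.55541374 203.77543424] if 5 mm high [426.24824717 203.68662218]
```

View pics/end.png

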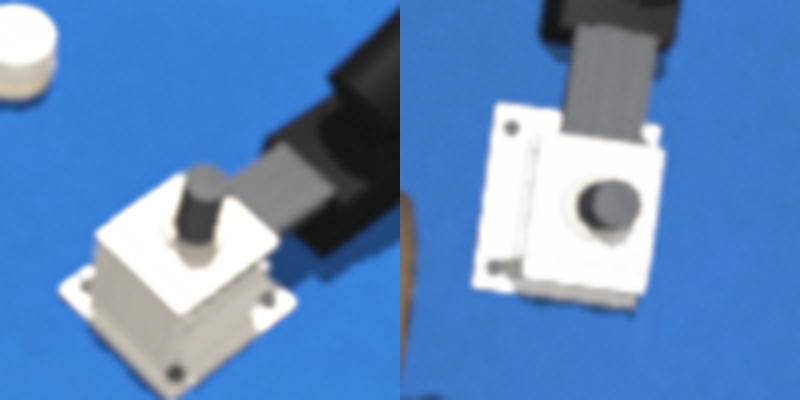

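The pin stands home, with its collar flat on the upper ear. The side view knob top is at about (402.5,246), against (403,245.6) predicted for home.

```bash
python3 -c "
from plant import ctrl
print(ctrl.sign_off())"
```

```text
the job is handed in; nothing more can be done
None
```

The long pin is down through both ears and the eye with its collar resting on the upper ear; it has been released, the arm is clear, and the job was handed in at about 9 s on the robot's clock.

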